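# Lock the focus of the bench scope

### The arm

A 6-joint arm with a two-finger parallel gripper is mounted at the origin on a cart in front of the work surface, level with it; the furniture and walls round the work are solid. World frame = base frame: x ahead of the robot, y to its left, z up, the work surface at z = 0. Lengths are in mm, angles in degrees, forces in N, time in s.
With the tool pointing down it reaches from about 300 to 850 mm from the base axis. Payload 4.2 kg.
Tool frame: the origin (TCP) lies on the centre line of the jaws, within the pads' length; the fingertips stand 14 mm ahead of it and the grasp point (between the pads) lies 5 mm behind it (env.finger_overhang is the z of the fingertips in the tool frame, in mm); z points along the fingers, y is the line along which they close (so a half turn about z gives the same grasp; the last joint's range is limited). The gripper opens to 91 mm and grips with 3 to 60 N. Pads are 32 mm wide; open, the fingers measure 118 mm over their backs; the gripper's body (76 mm by 178 mm) begins 60 mm behind the grasp point.
Start: joints at [75.86, 18.312, 89.639, -0, 72.044, -1.146], TCP at [129.296, 560.292, 205.476] pointing down, gripper open.
Joint ranges: [-177.97, 177.97], [-48.28, 115.42], [12.27, 149.76], [-77.06, 257.06], [2.81, 150.46], [-146.56, 146.56]. Speed limits (degrees/s): [147.25, 147.25, 180, 180, 180, 180].

### API

Orientations are given as [roll, pitch, yaw] about the fixed x, y, z axes, in that order (R = Rz(yaw) Ry(pitch) Rx(roll)).
In Python, from workcell import sensors, viewer, env gives the robot as it stands. The module is installed in compiled form; this text tells all that it offers.
- The arm moves only by the tool step_arm, never from a script. Its argument "plan" is one flat list of numbers, 6 for each row, row after row: the shift along the tool's x, y, z in cm, then the turn, a rotation vector about the tool's x, y, z in rad. In form: [x, y, z, wx, wy, wz, x, y, z, wx, wy, wz, ...]. A call has 1 to 5 rows; each row shifts and turns the commanded pose from where the row before left it, along the tool's axes as they then stand; what a row does not reach is not made up. A row lasts 1/12 s, in which the tool goes at most 41.7 mm and 7.16 degrees, less where a joint would pass 70% of its speed; a pose out of reach is approached as far as the arm can. A call is refused whole if a number of a shift passes 4.17 or a number of a turn 0.125, either way. A call with a gripper value outside its range is refused whole. "hand" is the finger opening in cm, from 0 to 9.12, set as the call begins (left out, the last holds). The fingers move at their own pace and stop on an object; "newtons" is the grip in N (left out, the last holds). Time passes only in rows, so rows that do not move let the fingers close. It gives the time, the measured TCP pose, the force, the opening and the grip force at its end, in the units of the state.
- sensors.state(): the state, without advancing time (a new reading comes with each control period).
- viewer.grab_frame(name): name is "scene" or "top"; returns a dict with "img" (480x640x3 uint8, red, green, blue), "fx", "fy", "cx", "cy" (pixels), "k1" (the pictures are not rectified: a ray, as slopes to the right and down, at radius r is drawn at 1 + k1 r^2 times it, then the intrinsics apply), "position" and "attitude" of the camera in the world. Camera axes: x right, y down, z forward; pixel columns grow to the right and rows downward; lengths in mm; the calibration is good to about 2 mm. A picture is of the moment at which its call begins. There is no depth.
- env.job_done(): hands the job in; it is judged then, once.
Trained networks look in a picture, given as the dict that the camera call returned (one of the last four; its "shot" number tells which), for a name from the list of things; names that differ only in an ending like _2 or _b are one class to them, and where a whole thing is asked for, a point or a joint stands for the part that bears it (a point fixed in the world has none). Each returns a list of dicts, best first, with "score" (0 to 1); they miss things now and then, are a little off and sometimes report something else, mostly with a low value. They report only what shows in the picture. A call takes as long as a camera call.
- viewer.boxes_of(name, picture): "location" ([column, row] in pixels, amid what is visible of it).
- viewer.pinpoint(name, picture): "location" ([column, row] in pixels: a listed point, or the origin of a listed thing).
The state is a dict: "time_s": time; "qpos": joint angles; "qvel": joint speeds; "effort": joint torques, N m; "ee_pos": TCP position; "ee_rot": TCP orientation; "force": force on the tool from outside, world axes, zero at the start; "torque": the same for the moment, N m; "gripper_width": finger opening in mm; "gripper_force": force on a finger pad.
Only numpy, scipy, OpenCV 4.12 (cv2) and the standard library are available. Lean on these libraries where they do the work, as an engineer would, in place of code of your own. Each camera call takes 0.05 s, during which the arm holds its last target. There are 200 camera calls.

### The job

The focus of the leaning bench scope has been found and must be locked. Swing the barrel by its bar until the bar points straight at the holding fork, push the fork fully home over the end of the bar so that it holds the barrel still, and with the fork home turn the knurled lock ring clockwise until it is tight against its stop. Then draw the fork fully back off the bar, leaving the bar pointing at the fork and the ring tight, and do not shift the pots and pliers around the scope.

Things in the scene. Friction and masses are not known exactly. Their poses are not given: they have to be found in the camera images.
- scope_axis (a point): Point on the scope's axis at the face of its sloping grey bed (115 x 255 mm, on a fixed grey stand, 90 mm above the table here). Its axes are those of the bed: z is the scope's axis, out of the bed, leaning 24 degrees from vertical toward the robot; x runs up the slope; y runs level along the bed to the fork. The bed reaches from -65 to 50 mm in x and from -62 to 192 mm in y. All 'above the bed' heights here are along z. Fixed for the run, but it stands differently each time.
- bar_grip (a point): Middle of the free part of the steel focus bar, a round bar 14 mm thick that sticks out radially from the aluminium barrel (52 mm across its head, top 59 mm above the bed), centre 41 mm above the bed, from the barrel out to 92 mm from the axis. This point lies 60 mm from the axis; its y axis points outward along the bar, its z along the scope's axis. The bar hangs freely over the bed: 34 mm below it to the bed.
- barrel (a joint): Turn of the barrel with its bar, rad; 0 when the bar points straight at the fork (along the bed's y), growing anticlockwise seen from above; negative with the bar swung clockwise, up the slope. Range -1.3 to 0.6, starts between -1.0 and -0.5. Light friction (0.08 N m), stays where it is left. The ring drags the barrel round with it unless the fork holds the bar.
- ring_grip (a point): On the axis, at gripping height 24 mm above the bed, of the knurled steel lock ring that sits on the barrel directly over the bed: 66 mm outside diameter, from 4 to 30 mm above the bed, over a fixed 3 mm high, 80 mm wide seat. Grip it across its diameter with the fingers along the scope's axis, clear of the bar and fork. A small raised mark on its top lines up with the mark on the robot's side of the bed when it is tight and the barrel is set.
- ring (a joint): Turn of the lock ring relative to the barrel, rad; 0 = tight, at its hard stop, negative = loosened; grows clockwise seen from above (looking down the scope's axis). Starts between -1.3 and -0.8. It rubs with 0.2 N m, more than the barrel does, and does not rise or sink noticeably.
- fork_fin (a point): Centre of the upper part of the black thumb fin on the steel holding fork: fin 16 mm thick along the bed's x, 32 mm long along y, top 68 mm above the bed, this point 52 mm above the bed (a base 36 mm wide begins 23 mm above the bed, 29 mm below this point). The fork slides along the bed's y on two rails, its two prongs (slot 19 mm wide with a flared mouth, 41 mm above the bed) facing the barrel. Mouth of the fork lies 50 mm nearer to the axis than this point.
- fork (a joint): Travel of the holding fork toward the barrel, m; 0 = fully back (14 mm clear of the bar's end), 0.042 = fully home, its prongs on both sides of the bar's last 28 mm; starts 0 to 0.005. Rubs with 2 N and stays where it is left. It cannot go home if the bar is not in line (about 0.08 rad).
- lime_pot: Bystander: lime pot with red lid, 52 mm across, 66 mm high, standing on the table beside the scope; origin at its foot.
- yellow_pot: Bystander: low yellow pot, 48 mm across, 32 mm high; origin at its foot.
- white_pot: Bystander: white pot, 58 mm across, 85 mm high; origin at its foot.
- pliers: Bystander: round-nose pliers with red grips lying on the table in front of the scope, 132 mm long, 11 mm high; origin under their middle.

How it is judged (in metres and radians):
On the way, in this order (a step that is already met when the one before it is completed fails the run):
1. the bar points at the fork (value of joint barrel between -0.09 and 0.09 rad), for 0.1 s.
2. the fork is home over the bar and holds the barrel (value of joint fork above 0.037 m and value of joint barrel between -0.07 and 0.07 rad), for 0.2 s.
3. the lock ring is tight while the fork still holds the barrel (value of joint ring above -0.06 rad and value of joint fork above 0.033 m and value of joint barrel between -0.08 and 0.08 rad), for 0.2 s.
At the end, for the whole second after the job is handed in: The fork is drawn back to within 7 mm of its back stop, the ring is within 0.08 rad of tight, the bar points at the fork within 0.09 rad, and the pots and pliers stand within 30 mm of where they were (all of step 1 and value of joint fork below 0.007 m and value of joint ring above -0.08 rad and distance of each of lime_pot, yellow_pot, white_pot, pliers from where it was at the start of the episode below 0.03 m); the robot touches nothing.
It fails at once if a pot or the pliers shifted by more than 30 mm (distance of any of lime_pot, yellow_pot, white_pot, pliers from where it was at the start of the episode above 0.03 m).
It also fails if it takes over 67 s, if anything falls off the work surface, if the arm or the gripper's body presses on something with over 40 N, if the wrist force passes 120 N, or if a joint passes its speed limit or range.

## Working session

There is one attempt and no reset: what is moved stays moved. The work goes in short steps, Python scripts to look and compute and a tool call to move; the robot and the scene stay as the last step left them, time stands still between calls to the robot, and variables do not carry over. Pictures are saved under pics/ and viewed, at most 10 in all, crops included, and the job is handed in when it is done.

Besides the shell and the picture viewer there is one more tool, called after "Request:" as a command line: name --argument value ..., lists and objects as JSON in quotes. step_arm: Moves the arm, as the interface text tells. Its arguments: {"type":"object","properties":{"plan":{"type":"array","items":{"type":"number"}},"hand":{"type":"number"},"newtons":{"type":"number"}},"required":["plan"]}

```bash
mkdir -p pics
cat > h.py <<'E'
import numpy as np, cv2
from scipy.spatial.transform import Rotation as R
from workcell import sensors, viewer, env
def ray(p,uv):
    x=(uv[0]-p['cx'])/p['fx'];y=(uv[1]-p['cy'])/p['fy']
    a,b=x,y
    for _ in range(20):
        k=1+p['k1']*(a*a+b*b);a,b=x/k,y/k
    d=Rc(p)@np.array([a,b,1.]);return np.array(p['position'],float),d/np.linalg.norm(d)
def Rc(p):
    A=np.array(p['attitude'],float)
    return A if A.shape==(3,3) else R.from_euler('xyz',A,degrees=True).as_matrix()
def proj(p,X):
    q=Rc(p).T@(np.array(X)-np.array(p['position']));a,b=q[0]/q[2],q[1]/q[2];k=1+p['k1']*(a*a+b*b)
    return np.array([p['fx']*a*k+p['cx'],p['fy']*b*k+p['cy']])
def tri(rs):
    A=sum(np.eye(3)-np.outer(d,d) for o,d in rs);b=sum((np.eye(3)-np.outer(d,d))@o for o,d in rs)
    return np.linalg.solve(A,b)
def save(p,n): cv2.imwrite(n,cv2.cvtColor(p['img'],cv2.COLOR_RGB2BGR))
E
python3 - <<'E'
from h import *
P={n:viewer.grab_frame(n) for n in('scene','top')}
for n,p in P.items():
    save(p,f'pics/{n}0.png');print(n,p['position'],p['attitude'],p['fx'],p['k1'])
for t in 'scope_axis bar_grip ring_grip fork_fin lime_pot yellow_pot white_pot pliers'.split():
    rs=[]
    for n,p in P.items():
        r=viewer.pinpoint(t,p)
        print(t,n,[(np.round(a['location'],1).tolist(),round(a['score'],2)) for a in r[:2]])
        if r: rs.append(ray(p,r[0]['location']))
    if len(rs)==2: print('   ',tri(rs).round(1),'gap',abs(np.dot(rs[0][0]-rs[1][0],np.cross(rs[0][1],rs[1][1]))/np.linalg.norm(np.cross(rs[0][1],rs[1][1]))).round(1))
print(sensors.state())
E
```

```text
scene [  22.36054177 -626.62395875  538.34306709] [-120.12046561   -0.17949663  -44.49240015] 436.4353346917157 -0.10402343240673001
top [ 484.89659147 -113.86209598  945.65604263] [-175.60405238   -0.47295843  -90.92687227] 439.31952479999984 -0.10964280884758197
scope_axis scene [([376.4, 260.1], 0.85)]
scope_axis top [([366.8, 220.2], 0.77)]
    [ 582.6 -206.1   97. ] gap 2.0
bar_grip scene [([359.2, 228.2], 0.72)]
bar_grip top [([339.7, 211.5], 0.89)]
    [ 594.2 -151.2  139.6] gap 0.7
ring_grip scene [([372.4, 254.1], 0.93), ([274.1, 259.4], 0.58)]
ring_grip top [([362.6, 220.4], 0.77)]
    [ 581.1 -196.9  106.8] gap 1.8
fork_fin scene [([314.2, 213.2], 0.72)]
fork_fin top [([280.9, 223.2], 0.73)]
    [575.2 -43.3 140. ] gap 3.8
lime_pot scene []
lime_pot top [([253.6, 198.6], 0.79)]
yellow_pot scene [([279.8, 291.6], 0.75)]
yellow_pot top [([299.7, 284.0], 0.61), ([283.0, 220.8], 0.57)]
    [457.8 -69.1  15.4] gap 0.8
white_pot scene [([275.4, 258.9], 0.57)]
white_pot top [([243.9, 246.4], 0.66)]
    [541.   49.8   1.9] gap 2.5
pliers scene [([319.0, 332.1], 0.6)]
pliers top [([358.7, 291.7], 0.91), ([243.8, 245.5], 0.44)]
    [ 440.4 -196.1    0.6] gap 3.5
{'time_s': 0.9, 'qpos': array([ 7.58610974e+01,  1.83114055e+01,  8.96375359e+01,  3.94284303e-04,
        7.20436270e+01, -1.14557257e+00]), 'qvel': array([-0.05922257, -0.07440913, -0.08639164,  0.04689524, -0.11787533,
       -0.093284  ]), 'effort': array([ 6.43746698e-04, -4.12354946e+01, -2.32232434e+01,  7.29843113e-02,
        3.73531377e-02,  6.20417584e-07]), 'ee_pos': array([129.28306804, 560.30998577, 205.49082676]), 'ee_rot': array([ 1.79992562e+02, -2.26443972e-04,  1.67006548e+02]), 'force': array([0.44005682, 0.73788894, 1.01268188]), 'torque': array([-0.00245747, -0.00070939, -0.01576074]), 'gripper_force': 0.0, 'gripper_width': 91.04257889094455}
```

View pictures.

View pics/scene0.png

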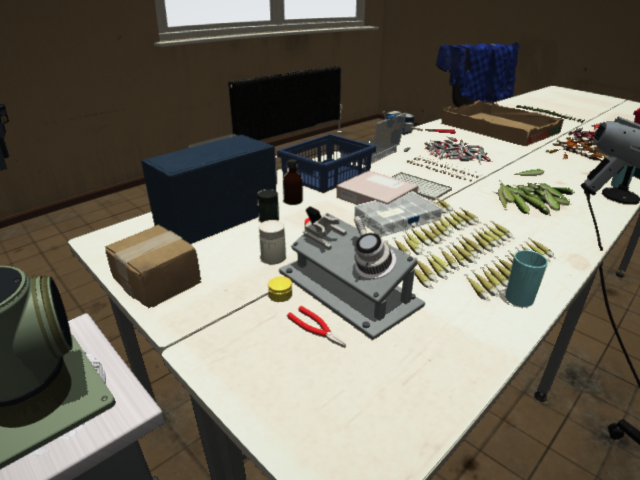

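View pics/top0.png

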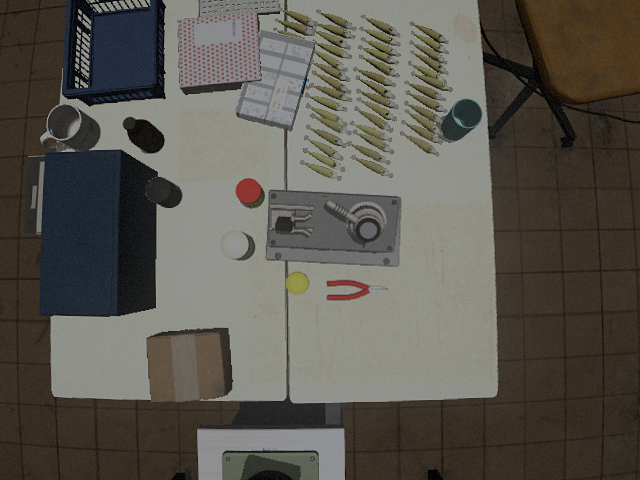

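```bash
cat >> h.py <<'E'
def frame(v):
    Z=R.from_euler('z',v[2]).as_matrix();c,s=np.cos(np.radians(24)),np.sin(np.radians(24))
    return np.array([v[0],v[1],90.]),Z@np.array([[c,0,-s],[0,1,0],[s,0,c]])
def B(v,q): o,M=frame(v);return o+M@np.array(q,float)
def bar(th,r,h=41): return [-r*np.sin(th),r*np.cos(th),h]
corn=[[-65,-62,0],[50,-62,0],[50,192,0],[-65,192,0]]
E
cat > fit.py <<'E'
from h import *
from scipy.optimize import least_squares
P={n:viewer.grab_frame(n) for n in('scene','top')}
obs={'scene':dict(a=[376.4,260.1],b=[359.2,228.2],r=[372.4,254.1],f=[314.2,213.2]),
 'top':dict(a=[366.8,220.2],b=[339.7,211.5],r=[362.6,220.4],f=[280.9,223.2],c1=[401,195],c2=[399,266],c3=[266,261],c4=[270,190])}
def pts(v): return dict(a=B(v,[0,0,0]),b=B(v,bar(v[3],60)),r=B(v,[0,0,24]),f=B(v,[0,156-v[4],52]),
  c1=B(v,corn[1]),c2=B(v,corn[0]),c3=B(v,corn[3]),c4=B(v,corn[2]))
def res(v):
    q=pts(v);return np.concatenate([proj(P[n],q[k])-obs[n][k] for n in obs for k in obs[n]]+[[(v[4]-2.5)/3]])
s=least_squares(res,[583,-200,0,-.7,2.5],loss='soft_l1');v=s.x
print(v.round(3));
q=pts(v)
for n in obs:
    for k in obs[n]: print(n,k,(proj(P[n],q[k])-obs[n][k]).round(1))
out=[]
for n in obs:
    im=cv2.cvtColor(P[n]['img'],cv2.COLOR_RGB2BGR)
    x0,y0=(250,180) if n=='top' else (265,195)
    im=cv2.resize(im[y0:y0+150,x0:x0+180],None,fx=4,fy=4,interpolation=cv2.INTER_CUBIC)[:,:]
    T=lambda X:tuple(((proj(P[n],X)-[x0-.5,y0-.5])*4).astype(int).tolist())
    cv2.polylines(im,[np.array([T(B(v,c)) for c in corn])],True,(0,255,0),1)
    for rr,h in((33,30),(26,59)): cv2.polylines(im,[np.array([T(B(v,[rr*np.cos(t),rr*np.sin(t),h])) for t in np.linspace(0,6.3,40)])],True,(255,0,255),1)
    cv2.line(im,T(B(v,bar(v[3],26))),T(B(v,bar(v[3],92))),(0,0,255),1)
    y=156-v[4];cv2.polylines(im,[np.array([T(B(v,[a,y+b,68])) for a,b in((-8,-16),(8,-16),(8,16),(-8,16))])],True,(0,255,255),1)
    cv2.imwrite(f'pics/ov_{n}.png',im)
E
python3 fit.py
```

```text
[ 5.84788e+02 -2.04730e+02 -6.30000e-02 -4.40000e-01 -3.79200e+00]
scene a [-0.6  2.4]
scene b [-0.1  0.7]
scene r [0.6 0.4]
scene f [-1.2  1.4]
top a [-0.7 -1. ]
top b [-0.  -0.4]
top r [4.4 2.5]
top f [1.1 0.2]
top c1 [-1.  1.]
top c2 [ -4.8 -14.6]
top c3 [  2.3 -15.5]
top c4 [-1.5 -0.3]
```

```bash
python3 -c "
import cv2,numpy as np
a=cv2.imread('pics/ov_top.png')[:400];b=cv2.imread('pics/ov_scene.png')
cv2.imwrite('pics/ov.png',cv2.resize(np.vstack([a,b]),(576,800))[:, :]) if 0 else None
cv2.imwrite('pics/ovt.png',a)"
```

```text
(no output)
```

View pics/ovt.png

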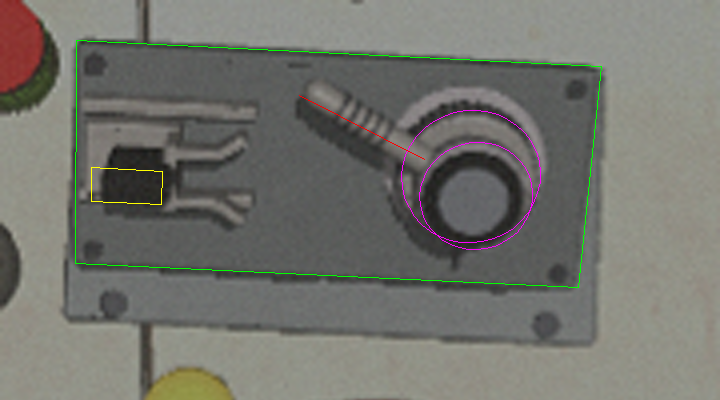

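View pics/ov_scene.png

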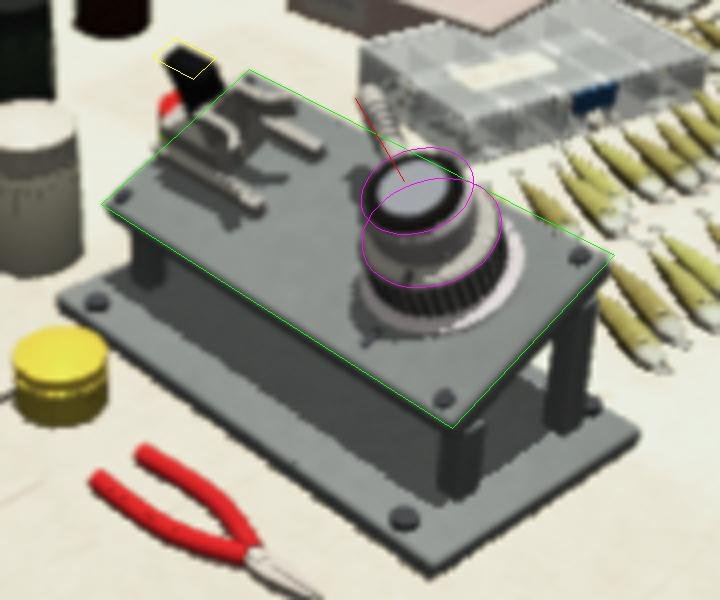

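```bash
cat > e.py <<'E'
s=open('fit.py').read()
i=s.index("obs={");j=s.index("def res")
new='''T=lambda x,y:[x/4+249.5,y/4+179.5]
S=lambda x,y:[x/4+264.5,y/4+194.5]
obs={'scene':dict(a=[376.4,260.1],f=[314.2,213.2],t=S(372,90),h=S(412,190),c1=S(613,255),c2=S(452,428),c3=S(103,205),c4=S(249,70)),
'top':dict(a=[366.8,220.2],b=[339.7,211.5],t=T(316,93),h=T(473,200),f=[280.9,223.2],ft=T(134,188),c1=T(600,68),c2=T(580,290),c3=T(70,265),c4=T(77,42))}
def pts(v): return dict(a=B(v,[0,0,0]),b=B(v,bar(v[3],60)),t=B(v,bar(v[3],92)),h=B(v,[0,0,59]),f=B(v,[0,156-v[4],52]),ft=B(v,[0,156-v[4],68]),
  c1=B(v,corn[1]),c2=B(v,corn[0]),c3=B(v,corn[3]),c4=B(v,corn[2]))
'''
open('fit.py','w').write(s[:i]+new+s[j:])
E
python3 e.py; python3 fit.py
```

```text
[ 5.83841e+02 -2.04517e+02 -6.70000e-02 -5.09000e-01 -1.03000e+00]
scene a [-1.   2.6]
scene f [-0.5  1.9]
scene t [-1.5  1. ]
scene h [0.7 0.2]
scene c1 [-0.1  0.3]
scene c2 [-0.6  0.2]
scene c3 [-0.7 -0.1]
scene c4 [ 0.  -0.1]
top a [-0.8 -0.6]
top b [ 1.  -1.8]
top t [-2.4 -2. ]
top h [ 0.7 -0.3]
top f [2.5 0.4]
top ft [-0.5 -0.2]
top c1 [0.5 0.1]
top c2 [-0.6  0. ]
top c3 [ 1.1 -0.2]
top c4 [-0.2 -0.3]
```

```bash
cat >> h.py <<'E'
V=[583.84,-204.52,-0.067]
def pose(q,turn=0.,v=V):
    """tool pose with grasp point at bed coords q; turn: anticlockwise about bed z"""
    o,M=frame(v);T=M@R.from_euler('z',turn).as_matrix()@np.array([[0,1,0],[1,0,0],[0,0,-1.]])
    return o+M@np.array(q,float)+5*T[:,2],T
def cur():
    s=sensors.state();return np.array(s['ee_pos']),R.from_euler('xyz',s['ee_rot'],degrees=True).as_matrix()
def plan(wps,start=None,vmax=4.0,wmax=.118,n=None):
    p,T=start or cur();rows=[]
    for w in wps:
        q,U=w[0],w[1];vm=w[2] if len(w)>2 else vmax
        r=R.from_matrix(T.T@U).as_rotvec();k=int(max(1,np.ceil(np.linalg.norm(q-p)/10/vm),np.ceil(np.linalg.norm(r)/wmax)))
        for i in range(k):
            m=k-i
            dr=R.from_matrix(T.T@U).as_rotvec()/m
            row=np.r_[(T.T@(q-p))/10/m,dr].round(3);row[:3]=row[:3].round(2);row+=0.
            p=p+T@row[:3]*10;T=T@R.from_rotvec(row[3:]).as_matrix();rows.append(row)
    for i in range(0,len(rows),5): print([float(x) for x in np.concatenate(rows[i:i+5])])
    print(len(rows),'end',p.round(1))
def bed(v=V):
    p,T=cur();o,M=frame(v);g=p-5*T[:,2];return M.T@(g-o),np.arctan2((M.T@T)[1,1]*1,(M.T@T)[0,1])
E
python3 - <<'E'
from h import *
p,T=cur()
U=pose(bar(-.55,66,130),-.55)
print(U[0])
plan([((np.array([200,430,360.])),R.from_euler('xyz',[180,0,140],degrees=True).as_matrix()),U])
E
```

```text
[ 568.32323071 -147.08567251  218.22452143]
[-1.64, -1.85, -2.58, 0.0, 0.0, 0.079, -1.78, -1.72, -2.58, 0.0, 0.0, 0.078, -1.9, -1.57, -2.57, 0.0, 0.0, 0.079, -2.02, -1.42, -2.57, 0.0, 0.0, 0.078, -2.13, -1.25, -2.58, 0.0, 0.0, 0.079]
[-2.22, -1.08, -2.57, 0.0, 0.0, 0.078, -3.63, -1.14, 0.79, -0.025, -0.005, 0.081, -3.7, -0.86, 0.78, -0.025, -0.005, 0.081, -3.76, -0.58, 0.78, -0.025, -0.005, 0.082, -3.79, -0.29, 0.79, -0.025, -0.005, 0.081]
[-3.8, 0.0, 0.8, -0.025, -0.005, 0.082, -3.78, 0.29, 0.83, -0.025, -0.005, 0.081, -3.75, 0.57, 0.86, -0.025, -0.005, 0.082, -3.68, 0.85, 0.89, -0.025, -0.005, 0.081, -3.6, 1.13, 0.94, -0.025, -0.005, 0.082]
[-3.49, 1.39, 0.98, -0.025, -0.005, 0.081, -3.36, 1.64, 1.04, -0.025, -0.005, 0.082, -3.21, 1.89, 1.1, -0.025, -0.005, 0.081, -3.04, 2.11, 1.17, -0.025, -0.005, 0.082, -2.86, 2.33, 1.24, -0.025, -0.005, 0.081]
[-2.65, 2.52, 1.31, -0.025, -0.005, 0.082, -2.44, 2.69, 1.39, -0.025, -0.005, 0.082, -2.2, 2.85, 1.47, -0.025, -0.004, 0.081, -1.96, 2.97, 1.54, -0.025, -0.005, 0.082]
24 end [ 568.3 -147.1  218.2]
```

Request:
step_arm --plan '[-1.65, -1.85, -2.6, 0, 0, 0.08, -1.8, -1.7, -2.6, 0, 0, 0.08, -1.9, -1.55, -2.6, 0, 0, 0.08, -2.0, -1.4, -2.6, 0, 0, 0.08, -2.15, -1.25, -2.6, 0, 0, 0.08]' --hand 9.12

```text
time_s: 1.52
ee_pos: [188.7, 450.8, 336.7]
ee_rot: [180.0, 0.0, 143.9]
force: [0.2, 0.5, 0.9]
gripper_width: 91.5
gripper_force: 0.0
```

Request:
step_arm --plan '[-2.2, -1.1, -2.6, 0, 0, 0.08, -3.6, -1.15, 0.8, -0.025, -0.005, 0.08, -3.7, -0.85, 0.8, -0.025, -0.005, 0.08, -3.75, -0.6, 0.8, -0.025, -0.005, 0.08, -3.8, -0.3, 0.8, -0.025, -0.005, 0.08]'

```text
time_s: 1.93
ee_pos: [280.7, 299.9, 329.3]
ee_rot: [174.1, 0.2, 121.0]
force: [0.1, 0.1, 0.3]
gripper_width: 91.5
gripper_force: 0.0
```

Request:
step_arm --plan '[-3.8, 0, 0.8, -0.025, -0.005, 0.08, -3.8, 0.3, 0.85, -0.025, -0.005, 0.08, -3.75, 0.55, 0.85, -0.025, -0.005, 0.08, -3.7, 0.85, 0.9, -0.025, -0.005, 0.08, -3.6, 1.15, 0.95, -0.025, -0.005, 0.08]'

```text
time_s: 2.35
ee_pos: [383.2, 139.0, 289.9]
ee_rot: [167.2, -2.1, 98.1]
force: [0.1, 0.5, -0.8]
gripper_width: 91.4
gripper_force: 0.0
```

Run:
```python
from h import *
print(cur()[0])
plan([pose(bar(-.52,66,110),-.52)])
```

```text
[383.17774622 138.99410319 289.90004397]
[-3.48, 1.43, 1.23, -0.025, -0.005, 0.078, -3.35, 1.66, 1.28, -0.025, -0.005, 0.078, -3.2, 1.88, 1.34, -0.025, -0.005, 0.078, -3.04, 2.09, 1.41, -0.024, -0.006, 0.078, -2.86, 2.29, 1.48, -0.025, -0.005, 0.078]
[-2.67, 2.47, 1.55, -0.024, -0.006, 0.078, -2.46, 2.63, 1.63, -0.025, -0.005, 0.079, -2.24, 2.77, 1.7, -0.024, -0.006, 0.078, -2.01, 2.9, 1.79, -0.025, -0.005, 0.079]
9 end [ 575.  -146.5  199.3]
```

Request:
step_arm --plan '[-3.5, 1.45, 1.2, -0.025, -0.005, 0.08, -3.35, 1.65, 1.3, -0.025, -0.005, 0.08, -3.2, 1.9, 1.35, -0.025, -0.005, 0.08, -3.0, 2.1, 1.4, -0.025, -0.005, 0.08, -2.85, 2.3, 1.5, -0.025, -0.005, 0.075]'

```text
time_s: 2.77
ee_pos: [490.4, -19.6, 239.2]
ee_rot: [161.7, -6.8, 75.8]
force: [0.5, 0.4, 0.3]
gripper_width: 91.0
gripper_force: 0.0
```

Request:
step_arm --plan '[-2.7, 2.45, 1.5, -0.025, -0.005, 0.075, -2.45, 2.6, 1.6, -0.025, -0.005, 0.08, -2.2, 2.8, 1.65, -0.025, -0.005, 0.075, -1.0, 1.4, 0.5, -0.02, -0.005, 0.06, 0, 0, 0, 0, 0, 0]'

```text
time_s: 3.18
ee_pos: [562.7, -130.7, 207.2]
ee_rot: [159.0, -11.3, 59.5]
force: [0.6, 0.5, -0.4]
gripper_width: 91.1
gripper_force: 0.0
```

Run:
```python
from h import *
print(sensors.state()['time_s'],bed(),cur()[0])
plan([pose(bar(-.52,66,100),-.52)])
n=[]
for c in('top','scene'):
    p=viewer.grab_frame(c);im=cv2.cvtColor(p['img'],cv2.COLOR_RGB2BGR)
    u=proj(p,B(V,[10,40,41])).astype(int);n.append(cv2.resize(im[u[1]-45:u[1]+45,u[0]-60:u[0]+60],None,fx=5,fy=5,interpolation=cv2.INTER_CUBIC)[:,:400]);
    print(c,u)
cv2.imwrite('pics/c1.png',np.hstack(n))
```

```text
3.1833 (array([ 23.93849541,  72.22594569, 122.60851388]), np.float64(-0.5017733096602311)) [ 562.74826804 -130.70326512  207.1687106 ]
[-0.88, 1.51, 2.25, -0.005, 0.0, 0.018]
1 end [ 579.  -146.7  190.2]
top [346 219]
scene [358 236]
```

View pics/c1.png

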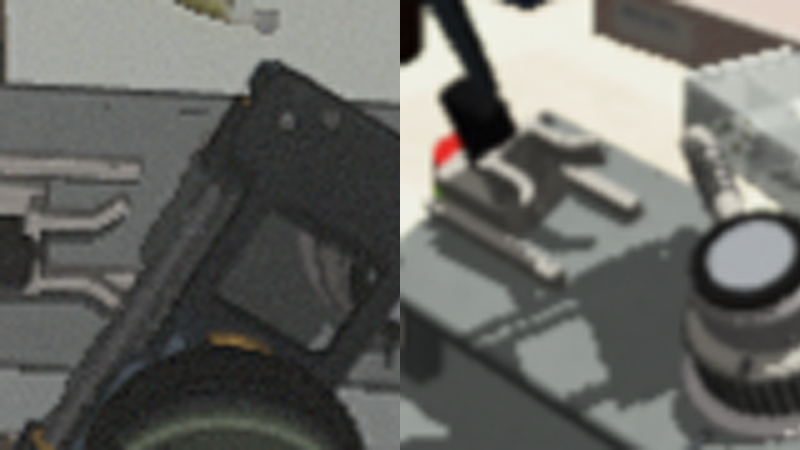

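Run:
```python
from h import *
p=viewer.grab_frame('scene')
for t in(-.45,-.55,-.65,-.75,-.85): print(t,proj(p,B(V,bar(t,92))).round(1),proj(p,B(V,bar(t,60))).round(1),proj(p,B(V,bar(t,40))).round(1))
print(bed())
plan([pose(bar(-.62,64,100),-.62),pose(bar(-.62,64,70),-.62,),pose(bar(-.62,64,40),-.62)])
```

```text
-0.45 [353.5 219.1] [359.1 228.8] [362.8 235.2]
-0.55 [357.8 217.3] [362.  227.6] [364.7 234.4]
-0.65 [362.2 215.8] [364.9 226.6] [366.7 233.7]
-0.75 [366.7 214.6] [367.9 225.9] [368.8 233.2]
-0.85 [371.2 213.7] [371.  225.3] [370.8 232.8]
(array([ 23.24637843,  75.3772538 , 124.50329857]), np.float64(-0.4964554354818942))
[-0.7, 1.18, 1.22, -0.003, -0.001, 0.062, -0.62, 1.21, 1.22, -0.003, -0.001, 0.062, 0.0, 0.0, 3.0, 0.0, 0.0, 0.0, 0.0, 0.0, 3.0, 0.0, 0.0, 0.0]
4 end [ 607.  -153.9  137.1]
```

Run:
```python
from h import *
t=-.54
plan([pose(bar(t,64,100),t),pose(bar(t,64,70),t),pose(bar(t,64,40),t)])
```

```text
[-1.35, 1.84, 2.44, -0.006, -0.002, 0.044, 0.0, 0.0, 3.0, 0.0, 0.0, 0.0, 0.0, 0.0, 3.0, 0.0, 0.0, 0.0]
3 end [ 603.3 -150.8  135.3]
```

Request:
step_arm --plan '[-1.35, 1.85, 2.45, -0.006, -0.002, 0.044, 0, 0, 2.0, 0, 0, 0, 0, 0, 2.0, 0, 0, 0, 0, 0, 2.0, 0, 0, 0, 0, 0, 0, 0, 0, 0]'

```text
time_s: 3.75
ee_pos: [602.5, -149.5, 132.1]
ee_rot: [159.4, -12.0, 57.5]
force: [-0.1, 0.0, 0.3]
gripper_width: 91.3
gripper_force: 0.0
```

Request:
step_arm --plan '[0, 0, 0, 0, 0, 0, 0, 0, 0, 0, 0, 0, 0, 0, 0, 0, 0, 0, 0, 0, 0, 0, 0, 0, 0, 0, 0, 0, 0, 0]' --hand 0.5 --newtons 8

```text
time_s: 4.17
ee_pos: [604.2, -151.5, 136.6]
ee_rot: [158.9, -12.1, 57.4]
force: [-0.5, 0.3, -0.5]
gripper_width: 61.0
gripper_force: 0.0
```

Request:
step_arm --plan '[0, 0, 0, 0, 0, 0, 0, 0, 0, 0, 0, 0, 0, 0, 0, 0, 0, 0, 0, 0, 0, 0, 0, 0, 0, 0, 0, 0, 0, 0]'

```text
time_s: 4.58
ee_pos: [603.9, -151.5, 135.2]
ee_rot: [159.1, -12.1, 57.4]
force: [-0.8, -0.9, 0.1]
gripper_width: 27.3
gripper_force: 0.0
```

Run:
```python
from h import *
print(bed(),sensors.state()['gripper_width'],sensors.state()['force'])
a=np.linspace(-.54,0,8)[1:]
plan([pose(bar(t,64,40),t) for t in a])
```

```text
(array([33.44227885, 54.26552273, 39.58124027]), np.float64(-0.5414556118631418)) 27.25548503875363 [-0.84758866 -0.8757068   0.10796643]
[0.01, -0.57, -0.04, 0.001, 0.0, -0.079, -0.02, -0.5, 0.0, 0.0, 0.0, -0.077, -0.02, -0.49, 0.0, 0.0, 0.0, -0.077, -0.02, -0.49, 0.0, 0.0, 0.0, -0.077, -0.02, -0.5, 0.0, 0.0, 0.0, -0.077]
[-0.02, -0.49, 0.0, 0.0, 0.0, -0.077, -0.02, -0.49, 0.0, 0.0, 0.0, -0.077]
7 end [ 573.9 -139.7  122. ]
```

Request:
step_arm --plan '[0, 0, 0, 0, 0, 0, 0, 0, 0, 0, 0, 0, 0, 0, 0, 0, 0, 0, 0, 0, 0, 0, 0, 0]'

```text
time_s: 4.92
ee_pos: [603.5, -151.0, 134.9]
ee_rot: [159.1, -12.1, 57.4]
force: [0.2, 2.2, -0.6]
gripper_width: 13.0
gripper_force: 7.8
```

Request:
step_arm --plan '[0, -0.57, 0, 0, 0, -0.077, -0.02, -0.5, 0, 0, 0, -0.077, -0.02, -0.49, 0, 0, 0, -0.077, -0.02, -0.49, 0, 0, 0, -0.077, -0.02, -0.49, 0, 0, 0, -0.077]'

```text
time_s: 5.33
ee_pos: [583.2, -141.0, 125.6]
ee_rot: [156.1, -3.5, 78.2]
force: [0.3, 1.6, -1.2]
gripper_width: 13.1
gripper_force: 7.6
```

Request:
step_arm --plan '[-0.02, -0.49, 0, 0, 0, -0.077, -0.02, -0.49, 0, 0, 0, -0.077, 0, 0, 0, 0, 0, 0, 0, 0, 0, 0, 0, 0, 0, 0, 0, 0, 0, 0]'

```text
time_s: 5.75
ee_pos: [574.2, -139.6, 121.6]
ee_rot: [156.0, -0.1, 86.0]
force: [-0.8, 1.2, -0.0]
gripper_width: 12.9
gripper_force: 7.7
```

Run:
```python
from h import *
print(bed(),sensors.state()['gripper_width'],sensors.state()['force'])
plan([pose([0,64,40],0)])
```

```text
(array([4.33870228e-02, 6.41148606e+01, 3.95228068e+01]), np.float64(-0.0038654498310575314)) 12.936110112883588 [-0.75444022  1.19279619 -0.04446687]
[-0.01, 0.0, -0.05, 0.001, 0.0, -0.004]
1 end [ 574.  -139.7  122. ]
```

Request:
step_arm --plan '[0, 0, 0, 0, 0, 0, 0, 0, 0, 0, 0, 0, 0, 0, 0, 0, 0, 0, 0, 0, -2, 0, 0, 0, 0, 0, -4, 0, 0, 0]' --hand 4.0

```text
time_s: 6.17
ee_pos: [548.1, -137.6, 172.7]
ee_rot: [156.4, -0.2, 86.0]
force: [0.8, -0.1, 0.0]
gripper_width: 39.8
gripper_force: 0.0
```

Request:
step_arm --plan '[3, 0, 0, 0, 0, 0, 3, 0, 0, 0, 0, 0, 3, 0, 0, 0, 0, 0, 0, 0, 0, 0, 0, 0, 0, 0, 0, 0, 0, 0]'

```text
time_s: 6.58
ee_pos: [556.3, -47.2, 176.9]
ee_rot: [155.9, -0.0, 86.2]
force: [-0.5, -0.5, 0.4]
gripper_width: 39.9
gripper_force: 0.0
```

Run:
```python
from h import *
print(bed(),sensors.state()['gripper_width'],sensors.state()['force'])
plan([pose([0,156,95],0),pose([0,156,52],0,)])
n=[]
for c in('top','scene'):
    p=viewer.grab_frame(c);im=cv2.cvtColor(p['img'],cv2.COLOR_RGB2BGR)
    x0,y0=(260,180) if c=='top' else (290,190)
    T=lambda X:tuple(((proj(p,X)-[x0-.5,y0-.5])*4).astype(int).tolist())
    o=cv2.resize(im[y0:y0+110,x0:x0+(100 if c=='scene' else 100)],None,fx=4,fy=4,interpolation=cv2.INTER_CUBIC)
    cv2.line(o,T(B(V,bar(0,80))),T(B(V,bar(0,92))),(0,0,255),1)
    cv2.line(o,T(B(V,bar(0,92))),T(B(V,bar(0,106))),(0,255,0),1)
    cv2.polylines(o,[np.array([T(B(V,[a,156+b,68])) for a,b in((-8,-16),(8,-16),(8,16),(-8,16))])],True,(0,255,255),1)
    n.append(o)
    for k in('bar_grip','fork_fin'):
        print(c,k,[(np.round(a['location'],1).tolist(),round(a['score'],2)) for a in viewer.pinpoint(k,p)[:2]],proj(p,B(V,[0,60,41] if k[0]=='b' else [0,156,52])).round(1))
cv2.imwrite('pics/c2.png',np.hstack(n))
```

```text
(array([  0.6227001 , 155.16648926,  99.82721874]), np.float64(0.00028403934968823343)) 39.8874459681297 [-0.48214593 -0.45795934  0.41029511]
[0.08, -0.06, 0.48, 0.002, 0.0, 0.0, 0.0, 0.0, 2.15, 0.0, 0.0, 0.0, 0.0, 0.0, 2.15, 0.0, 0.0, 0.0]
3 end [575.2 -47.6 133. ]
top bar_grip [([335.4, 224.4], 0.73), ([365.8, 218.0], 0.37)] [335.7 224.5]
top fork_fin [] [283.9 223.6]
scene bar_grip [([347.1, 235.3], 0.57)] [347.8 236.4]
scene fork_fin [([312.2, 213.0], 0.89)] [314.  215.3]
```

View pics/c2.png

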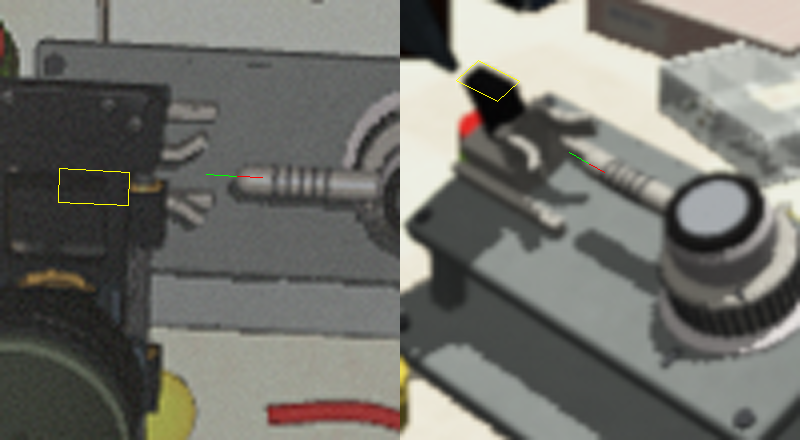

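Request:
step_arm --plan '[0.08, -0.06, 0.5, 0, 0, 0, 0, 0, 1.4, 0, 0, 0, 0, 0, 1.4, 0, 0, 0, 0, 0, 1.4, 0, 0, 0, 0, 0, 0, 0, 0, 0]'

```text
time_s: 7.3
ee_pos: [573.7, -49.2, 130.3]
ee_rot: [156.2, -0.1, 86.0]
force: [-0.9, -0.4, -0.5]
gripper_width: 40.2
gripper_force: 0.0
```

Request:
step_arm --plan '[0, 0, 0, 0, 0, 0, 0, 0, 0, 0, 0, 0, 0, 0, 0, 0, 0, 0, 0, 0, 0, 0, 0, 0, 0, 0, 0, 0, 0, 0]' --hand 0.8 --newtons 20

```text
time_s: 7.72
ee_pos: [574.4, -48.8, 134.0]
ee_rot: [155.9, -0.0, 86.1]
force: [-2.7, -0.2, 2.2]
gripper_width: 15.7
gripper_force: 20.0
```

Request:
step_arm --plan '[-0.5, 0, 0, 0, 0, 0, -0.5, 0, 0, 0, 0, 0, -0.5, 0, 0, 0, 0, 0, -0.5, 0, 0, 0, 0, 0, 0, 0, 0, 0, 0, 0]'

```text
time_s: 8.13
ee_pos: [573.1, -69.8, 133.9]
ee_rot: [155.9, -0.0, 86.0]
force: [-4.5, -0.5, 5.8]
gripper_width: 15.9
gripper_force: 20.0
```

Run:
```python
from h import *
s=sensors.state();print(bed(),s['gripper_width'],frame(V)[1].T@s['force'])
```

```text
(array([ -0.20460364, 133.69553963,  53.15959988]), np.float64(-0.0025437976874932967)) 15.86668074890827 [-1.71428108 -0.76896295  7.06141606]
```

Request:
step_arm --plan '[-0.5, 0, 0, 0, 0, 0, -0.5, 0, 0, 0, 0, 0, -0.5, 0, 0, 0, 0, 0, -0.3, 0, 0, 0, 0, 0, 0, 0, 0, 0, 0, 0]'

```text
time_s: 8.55
ee_pos: [571.9, -87.8, 133.9]
ee_rot: [155.9, 0.0, 86.0]
force: [-4.7, -0.2, 6.4]
gripper_width: 15.7
gripper_force: 20.0
```

Run:
```python
from h import *
s=sensors.state();print(bed(),s['gripper_width'],frame(V)[1].T@s['force'])
```

```text
(array([ -0.1954371 , 115.6973696 ,  53.18285583]), np.float64(-0.0024518676683445736)) 15.735411538796633 [-1.69475385 -0.50737808  7.78363562]
```

Request:
step_arm --plan '[-0.2, 0, 0, 0, 0, 0, -0.2, 0, 0, 0, 0, 0, -0.1, 0, 0, 0, 0, 0, 0, 0, 0, 0, 0, 0]'

```text
time_s: 8.88
ee_pos: [571.7, -90.7, 134.0]
ee_rot: [155.9, -0.2, 86.0]
force: [-2.9, 10.3, 6.1]
gripper_width: 15.9
gripper_force: 20.0
```

Run:
```python
from h import *
s=sensors.state();print(bed(),s['gripper_width'],frame(V)[1].T@s['force'])
```

```text
(array([ -0.18976701, 112.73699083,  53.20435759]), np.float64(-0.0035432027116697527)) 15.855528240053735 [-0.80930392 10.04678704  7.02481357]
```

Request:
step_arm --plan '[0, 0, 0, 0, 0, 0, 0, 0, 0, 0, 0, 0, 0, 0, 0, 0, 0, 0, 0, 0, -2, 0, 0, 0, 0, 0, -3.5, 0, 0, 0]' --hand 9.12

```text
time_s: 9.3
ee_pos: [547.6, -90.3, 180.1]
ee_rot: [156.4, -0.1, 86.0]
force: [0.3, -1.0, 0.4]
gripper_width: 46.2
gripper_force: 0.0
```

Run:
```python
from h import *
s=sensors.state();print(bed(),s['gripper_width'],s['time_s'])
plan([pose([0,0,108],.65),pose([0,0,60],.65,3),pose([0,0,25],.65,1.5)])
n=[]
for c in('top','scene'):
    p=viewer.grab_frame(c);im=cv2.cvtColor(p['img'],cv2.COLOR_RGB2BGR)
    x0,y0=(260,180) if c=='top' else (300,200)
    n.append(cv2.resize(im[y0:y0+100,x0:x0+100],None,fx=4,fy=4,interpolation=cv2.INTER_CUBIC))
cv2.imwrite('pics/c3.png',np.hstack(n))
```

```text
(array([ -3.33792016, 111.58236136, 105.10514094]), np.float64(-0.0031529526780194653)) 46.175566169435456 9.3Traceback (most recent call last):
  File "<stdin>", line 3, in <module>
  File "h.py", line 29, in pose
    o,M=frame(v);T=M@R.from_euler('z',turn).as_matrix()@np.array([[0,1,0],[1,0,0],[0,0,-1.]])
        ~~~~~^^^
  File "h.py", line 21, in frame
    Z=R.from_euler('z',v[2]).as_matrix();c,s=np.cos(np.radians(24)),np.sin(np.radians(24))
                       ~^^^
TypeError: 'int' object is not subscriptable
```

Run:
```python
from h import *
s=sensors.state();print(bed(),s['gripper_width'],s['time_s'])
n=[]
for c in('top','scene'):
    p=viewer.grab_frame(c);im=cv2.cvtColor(p['img'],cv2.COLOR_RGB2BGR)
    x0,y0=(260,180) if c=='top' else (300,200)
    n.append(cv2.resize(im[y0:y0+100,x0:x0+100],None,fx=4,fy=4,interpolation=cv2.INTER_CUBIC))
cv2.imwrite('pics/c3.png',np.hstack(n))
plan([pose([0,0,108],.65),pose([0,0,60],.65)+(3,),pose([0,0,25],.65)+(1.5,)])
```

```text
(array([ -3.33792016, 111.58236136, 105.10514094]), np.float64(-0.0031529526780194653)) 46.175566169435456 9.3
[-1.85, -0.05, 0.06, 0.001, 0.001, -0.109, -1.83, -0.25, 0.05, 0.002, 0.001, -0.109, -1.79, -0.45, 0.05, 0.001, 0.001, -0.109, -1.74, -0.64, 0.05, 0.002, 0.001, -0.109, -1.66, -0.82, 0.06, 0.001, 0.001, -0.108]
[-1.55, -0.99, 0.05, 0.002, 0.0, -0.109, 0.0, 0.0, 2.4, 0.0, 0.0, 0.0, 0.0, 0.0, 2.4, 0.0, 0.0, 0.0, 0.0, 0.0, 1.17, 0.0, 0.0, 0.0, 0.0, 0.0, 1.17, 0.0, 0.0, 0.0]
[0.0, 0.0, 1.16, 0.0, 0.0, 0.0]
11 end [ 575.7 -204.   108.3]
```

View pics/c3.png

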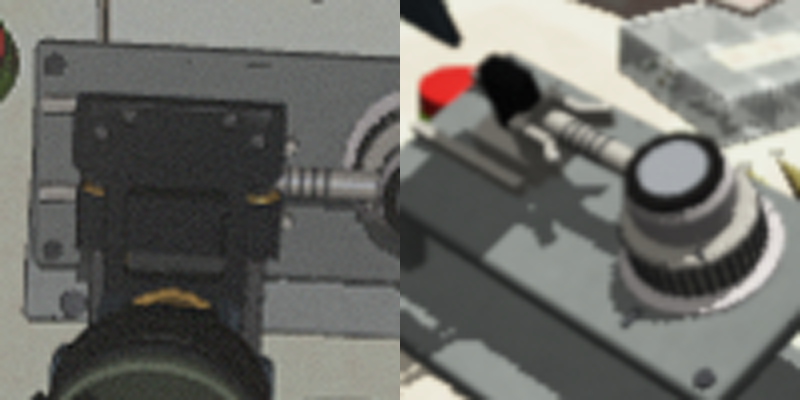

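Request:
step_arm --plan '[-1.85, 0, 0, 0, 0, -0.109, -1.85, -0.25, 0, 0, 0, -0.109, -1.8, -0.45, 0, 0, 0, -0.109, -1.75, -0.65, 0, 0, 0, -0.109, -1.65, -0.8, 0, 0, 0, -0.109]'

```text
time_s: 9.82
ee_pos: [541.0, -183.8, 182.2]
ee_rot: [159.2, 12.3, 115.3]
force: [-0.3, 0.1, -1.1]
gripper_width: 87.6
gripper_force: 0.0
```

Request:
step_arm --plan '[-1.55, -1.0, 0, 0, 0, -0.109, 0, 0, 0, 0, 0, 0, 0, 0, 0, 0, 0, 0, 0, 0, 0, 0, 0, 0, 0, 0, 0, 0, 0, 0]'

```text
time_s: 10.23
ee_pos: [539.4, -200.1, 182.2]
ee_rot: [160.5, 14.3, 121.0]
force: [1.3, 0.2, -0.5]
gripper_width: 91.2
gripper_force: 0.0
```

Run:
```python
from h import *
s=sensors.state();print(bed(),s['gripper_width'],s['time_s'])
plan([pose([0,0,60],.65)+(3,),pose([0,0,25],.65)+(1.5,)])
```

```text
(array([ -3.27870834,   1.42630052, 107.40894412]), np.float64(0.6507632864304758)) 91.17407909541781 10.2333
[-0.16, 0.08, 2.37, 0.0, 0.0, 0.0, -0.15, 0.09, 2.37, 0.001, 0.0, 0.001, 0.0, 0.0, 1.17, 0.0, 0.0, 0.0, 0.0, 0.0, 1.17, 0.0, 0.0, 0.0, 0.0, 0.0, 1.16, 0.0, 0.0, 0.0]
5 end [ 575.7 -204.   108.3]
```

Request:
step_arm --plan '[-0.3, 0.17, 0, 0, 0, 0, 0, 0, 1.6, 0, 0, 0, 0, 0, 1.6, 0, 0, 0, 0, 0, 1.5, 0, 0, 0, 0, 0, 0, 0, 0, 0]'

```text
time_s: 10.65
ee_pos: [561.0, -202.4, 138.2]
ee_rot: [160.6, 14.1, 121.1]
force: [0.5, -0.3, 0.3]
gripper_width: 91.3
gripper_force: 0.0
```

Request:
step_arm --plan '[0, 0, 0.8, 0, 0, 0, 0, 0, 0.8, 0, 0, 0, 0, 0, 0.8, 0, 0, 0, 0, 0, 0.8, 0, 0, 0, 0, 0, 0, 0, 0, 0]'

```text
time_s: 11.07
ee_pos: [574.2, -204.3, 110.1]
ee_rot: [160.5, 14.2, 121.0]
force: [-0.0, -0.5, 0.4]
gripper_width: 91.6
gripper_force: 0.0
```

Run:
```python
from h import *
s=sensors.state();print(bed(),s['gripper_width'],s['time_s'],s['force'])
plan([pose([0,0,25],.65)+(1.5,)])
```

```text
(array([-0.61798714, -0.40288138, 27.26355652]), np.float64(0.6513736098318142)) 91.58928872833289 11.0667 [-0.03332813 -0.49944912  0.36354319]
[-0.01, 0.07, 0.23, 0.0, -0.001, 0.001]
1 end [ 575.7 -204.   108.2]
```

Close on the ring.

Request:
step_arm --plan '[0, 0.07, 0.2, 0, 0, 0, 0, 0, 0, 0, 0, 0, 0, 0, 0, 0, 0, 0, 0, 0, 0, 0, 0, 0, 0, 0, 0, 0, 0, 0]' --hand 5.5 --newtons 30

```text
time_s: 11.48
ee_pos: [575.9, -204.4, 110.5]
ee_rot: [160.4, 14.4, 121.0]
force: [0.6, -0.7, 0.6]
gripper_width: 60.7
gripper_force: 0.0
```

Request:
step_arm --plan '[0, 0, 0, 0, 0, 0, 0, 0, 0, 0, 0, 0]'

```text
time_s: 11.65
ee_pos: [575.7, -204.4, 110.3]
ee_rot: [160.5, 14.4, 121.0]
force: [-0.9, -0.3, 1.2]
gripper_width: 54.9
gripper_force: 0.7
```

Run:
```python
from h import *
s=sensors.state();print(bed(),s['gripper_width'],s['time_s'],frame(V)[1].T@s['force'],frame(V)[1].T@s['torque'],s['qpos'])
```

```text
(array([ 0.87913365, -0.42262047, 26.87032664]), np.float64(0.6517660585553018)) 54.93001446001729 11.65 [-0.2642715  -0.35174143  1.47680447] [-0.18650761  0.36746846  0.07701818] [-25.47324218  16.64554679 112.4953188   17.74440898  29.46129272
 -72.81489033]
```

Run:
```python
from h import *
n=[]
for c in('top','scene'):
    p=viewer.grab_frame(c);im=cv2.cvtColor(p['img'],cv2.COLOR_RGB2BGR)
    x0,y0=(310,180) if c=='top' else (320,200)
    o=cv2.resize(im[y0:y0+100,x0:x0+100],None,fx=4,fy=4,interpolation=cv2.INTER_CUBIC)
    n.append(cv2.convertScaleAbs(o,alpha=1.6,beta=20))
cv2.imwrite('pics/c4.png',np.hstack(n))
s=sensors.state();print(s['gripper_width'],s['gripper_force'],bed())
```

```text
55.05125976194977 0.9696324585183902 (array([ 0.81876878, -0.42597434, 26.83281042]), np.float64(0.651795568046672))
```

View pics/c4.png

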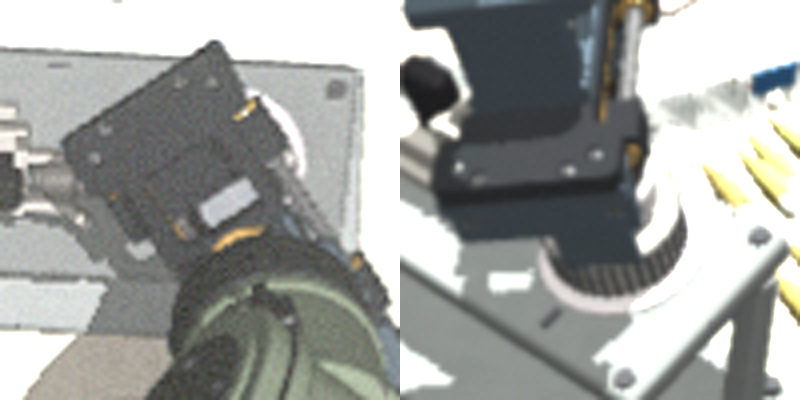

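Run:
```python
from h import *
print(env.finger_overhang)
p=viewer.grab_frame('scene')
P,T=cur()
for sy in(-1,1):
  for sx in(-16,16):
    for y in (27,41):
      print(sy,sx,y,[ (((proj(p,P+T@np.array([sx,sy*y,z]))-[319.5,199.5])*4+[400,0]).round().tolist()) for z in (14,-6,-40)])
print('axis circle ring bottom/top', [((proj(p,B(V,[33*np.cos(a),33*np.sin(a),h]))-[319.5,199.5])*4+[400,0]).round().tolist() for h in(4,30) for a in (-1.57,0,1.57,3.14)])
```

```text
14.0
-1 -16 27 [[651.0, 284.0], [642.0, 257.0], [626.0, 209.0]]
-1 -16 41 [[649.0, 309.0], [640.0, 282.0], [623.0, 234.0]]
-1 16 27 [[584.0, 289.0], [573.0, 263.0], [555.0, 215.0]]
-1 16 41 [[581.0, 313.0], [570.0, 287.0], [552.0, 239.0]]
1 -16 27 [[659.0, 195.0], [650.0, 168.0], [635.0, 119.0]]
1 -16 41 [[661.0, 173.0], [652.0, 146.0], [637.0, 96.0]]
1 16 27 [[594.0, 201.0], [584.0, 174.0], [567.0, 125.0]]
1 16 41 [[596.0, 179.0], [587.0, 152.0], [570.0, 104.0]]
axis circle ring bottom/top [[674.0, 277.0], [667.0, 202.0], [572.0, 219.0], [575.0, 294.0], [663.0, 241.0], [656.0, 166.0], [559.0, 184.0], [562.0, 260.0]]
```

Request:
step_arm --plan '[0, 0, 0, 0, 0, 0, 0, 0, 0, 0, 0, 0, 0, 0, 0, 0, 0, 0, 0, 0, 0, 0, 0, 0, 0, 0, 0, 0, 0, 0]' --hand 9.12

```text
time_s: 12.22
ee_pos: [575.7, -204.2, 109.9]
ee_rot: [160.5, 14.3, 121.0]
force: [0.1, -0.0, -1.1]
gripper_width: 85.4
gripper_force: 0.0
```

Request:
step_arm --plan '[0, 0, 0, 0, 0, 0, 0, 0, 0.2, 0, 0, 0, 0, 0, 0, 0, 0, 0, 0, 0, 0.2, 0, 0, 0, 0, 0, 0, 0, 0, 0]'

```text
time_s: 12.63
ee_pos: [577.4, -204.3, 106.0]
ee_rot: [160.5, 14.3, 121.0]
force: [-0.5, -0.5, 0.4]
gripper_width: 91.4
gripper_force: 0.0
```

Run:
```python
from h import *
s=sensors.state();print(bed(),s['gripper_width'],s['time_s'],frame(V)[1].T@s['force'])
p=viewer.grab_frame('scene');save(p,'pics/s5.png')
im=cv2.cvtColor(p['img'],cv2.COLOR_RGB2BGR)[140:290,290:440]
im=cv2.convertScaleAbs(cv2.resize(im,None,fx=4,fy=4,interpolation=cv2.INTER_CUBIC),alpha=1.8,beta=25)
P,T=cur();g=lambda x,y,z:tuple(((proj(p,P+T@np.array([x,y,z]))-[289.5,139.5])*4).astype(int).tolist())
for sy in(-1,1):
  cv2.polylines(im,[np.array([g(-16,sy*45,14),g(16,sy*45,14),g(16,sy*59,14),g(-16,sy*59,14)])],True,(0,0,255),1)
cv2.polylines(im,[np.array([g(a,b,-65) for a,b in((-38,-89),(38,-89),(38,89),(-38,89))])],True,(0,255,0),1)
cv2.imwrite('pics/c5.png',im)
```

```text
(array([ 0.58069331, -0.21327193, 22.25543042]), np.float64(0.6515689887136236)) 91.35494161848705 12.6333 [-0.26884191 -0.5428436   0.58092275]
```

View pics/c5.png

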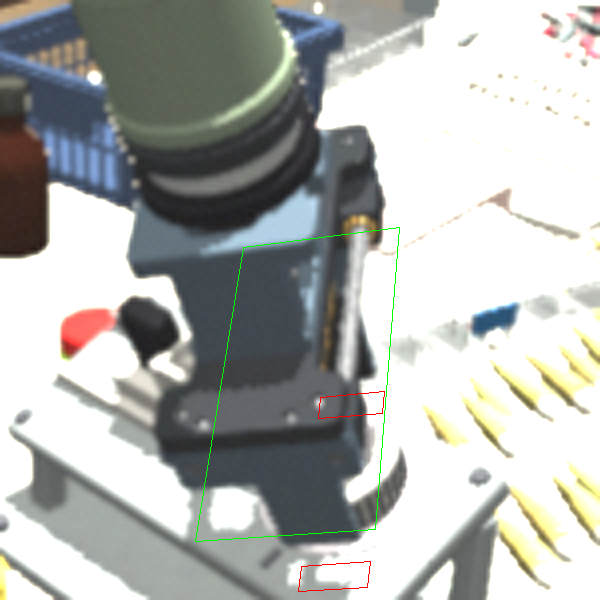

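Request:
step_arm --plan '[0, 0, 0.3, 0, 0, 0, 0, 0, 0.3, 0, 0, 0, 0, 0, 0, 0, 0, 0, 0, 0, 0.2, 0, 0, 0, 0, 0, 0, 0, 0, 0]'

```text
time_s: 13.1
ee_pos: [580.6, -204.6, 98.7]
ee_rot: [160.5, 14.3, 121.0]
force: [-0.9, -0.3, -1.1]
gripper_width: 91.4
gripper_force: 0.0
```

Request:
step_arm --plan '[0, 0, 0.2, 0, 0, 0, 0, 0, 0.2, 0, 0, 0, 0, 0, 0, 0, 0, 0, 0, 0, 0, 0, 0, 0]'

```text
time_s: 13.43
ee_pos: [582.3, -204.7, 95.3]
ee_rot: [160.5, 14.3, 121.0]
force: [-0.2, 0.2, -0.3]
gripper_width: 91.3
gripper_force: 0.0
```

Request:
step_arm --plan '[0, 0, 0.2, 0, 0, 0, 0, 0, 0, 0, 0, 0, 0, 0, 0.2, 0, 0, 0, 0, 0, 0, 0, 0, 0, 0, 0, 0, 0, 0, 0]'

```text
time_s: 13.85
ee_pos: [583.9, -204.8, 91.7]
ee_rot: [160.5, 14.3, 121.0]
force: [-0.1, -0.8, -0.2]
gripper_width: 91.1
gripper_force: 0.0
```

Request:
step_arm --plan '[0, 0, 0, 0, 0, 0, 0, 0, 0, 0, 0, 0, 0, 0, 0, 0, 0, 0, 0, 0, 0, 0, 0, 0, 0, 0, 0, 0, 0, 0]' --hand 5.5 --newtons 30

```text
time_s: 14.27
ee_pos: [584.0, -204.8, 91.9]
ee_rot: [160.4, 14.3, 121.0]
force: [1.0, 0.7, 0.1]
gripper_width: 65.0
gripper_force: 30.0
```

Run:
```python
from h import *
s=sensors.state();print(bed(),s['gripper_width'],s['gripper_force'],s['time_s'],frame(V)[1].T@s['force'],frame(V)[1].T@s['torque'],s['qpos'])
```

```text
(array([ 0.9509393 , -0.27003418,  6.64810302]), np.float64(0.6517353733950784)) 65.04721828366165 30.00013215118088 14.2667 [ 0.8584635   0.72550618 -0.29358698] [0.01783752 0.15423996 0.07135599] [-25.10522041  18.62829076 112.83349992  18.86191881  27.18643887
 -73.80647003]
```

Request:
step_arm --plan '[0, 0, 0, 0, 0, 0.1, 0, 0, 0, 0, 0, 0.1, 0, 0, 0, 0, 0, 0.1, 0, 0, 0, 0, 0, 0.1, 0, 0, 0, 0, 0, 0.1]'

```text
time_s: 14.68
ee_pos: [583.3, -205.1, 91.6]
ee_rot: [156.2, 3.5, 93.9]
force: [-2.7, -1.6, 0.3]
gripper_width: 65.2
gripper_force: 30.0
```

```bash
cat > st.py <<'E'
from h import *
s=sensors.state();M=frame(V)[1].T;print(*[np.round(x,2) for x in bed()],s['gripper_width'],s['gripper_force'],s['time_s'],'F',(M@s['force']).round(1),'T',(M@s['torque']).round(2))
E
python3 st.py
```

```text
[ 0.13 -0.58  6.65] 0.15 65.2052431974495 29.993658348103054 14.6833 F [-2.2 -1.7  1.3] T [-0.43  0.61  0.28]
```

Request:
step_arm --plan '[0, 0, 0, 0, 0, 0.08, 0, 0, 0, 0, 0, 0.08, 0, 0, 0, 0, 0, 0.04, 0, 0, 0, 0, 0, 0]'

```text
time_s: 15.02
ee_pos: [583.0, -205.0, 91.4]
ee_rot: [156.0, -1.1, 83.6]
force: [-5.0, -1.8, 0.5]
gripper_width: 65.1
gripper_force: 30.0
```

```bash
python3 st.py
```

```text
[-0.19 -0.58  6.62] -0.05 65.11543069209976 30.00116005190648 15.0167 F [-4.2 -2.2  2.5] T [-0.63  0.9  -0.01]
```

Request:
step_arm --plan '[0, 0, 0, 0, 0, 0.06, 0, 0, 0, 0, 0, 0.06, 0, 0, 0, 0, 0, 0]'

```text
time_s: 15.27
ee_pos: [582.8, -205.0, 91.3]
ee_rot: [156.3, -3.9, 77.3]
force: [-5.7, -3.5, 1.2]
gripper_width: 65.2
gripper_force: 30.0
```

```bash
python3 st.py
```

```text
[-0.42 -0.55  6.62] -0.17 65.22325813131003 30.00126021390315 15.2667 F [-4.5 -3.9  3.3] T [-0.66  0.93  0.  ]
```

Request:
step_arm --plan '[0, 0, 0, 0, 0, 0.06, 0, 0, 0, 0, 0, 0.06, 0, 0, 0, 0, 0, 0]'

```text
time_s: 15.52
ee_pos: [582.6, -205.0, 91.2]
ee_rot: [156.9, -6.6, 71.0]
force: [-6.2, -3.2, 1.1]
gripper_width: 65.0
gripper_force: 30.0
```

```bash
python3 st.py
```

```text
[-0.6  -0.51  6.63] -0.29 64.99429870863004 30.001367594813928 15.5167 F [-5.  -3.6  3.5] T [-0.68  1.04 -0.04]
```

Request:
step_arm --plan '[0, 0, 0, 0, 0, 0.05, 0, 0, 0, 0, 0, 0.05]'

```text
time_s: 15.68
ee_pos: [582.3, -204.9, 91.1]
ee_rot: [157.7, -8.6, 65.9]
force: [-5.4, -1.7, 1.0]
gripper_width: 65.0
gripper_force: 30.0
```

```bash
python3 st.py
```

```text
[-0.92 -0.48  6.61] -0.38 65.0483962480476 30.036538497079164 15.6833 F [-4.4 -2.1  3. ] T [-0.38  0.94  1.63]
```

Request:
step_arm --plan '[0, 0, 0, 0, 0, 0.05, 0, 0, 0, 0, 0, 0.05]'

```text
time_s: 15.85
ee_pos: [582.3, -204.6, 91.1]
ee_rot: [158.6, -10.8, 60.6]
force: [-4.1, 0.2, 2.5]
gripper_width: 65.4
gripper_force: 30.0
```

```bash
python3 st.py
```

```text
[-0.99 -0.17  6.6 ] -0.48 65.39773980083605 30.028738724067807 15.85 F [-2.7 -0.   4. ] T [-0.16  0.96  1.52]
```

Request:
step_arm --plan '[0, 0, 0, 0, 0, 0, 0, 0, 0, 0, 0, 0, 0, 0, 0, 0, 0, 0, 0, 0, 0, 0, 0, 0]'

```text
time_s: 16.18
ee_pos: [582.3, -204.6, 91.1]
ee_rot: [158.6, -10.8, 60.6]
force: [-6.1, -1.9, 2.0]
gripper_width: 65.0
gripper_force: 30.0
```

```bash
python3 st.py
```

```text
[-0.99 -0.22  6.6 ] -0.48 65.00467513973351 30.00203249277547 16.1833 F [-4.6 -2.3  4.3] T [-0.46  1.15  1.11]
```

Request:
step_arm --plan '[0, 0, 0, 0, 0, 0, 0, 0, 0, 0, 0, 0, 0, 0, 0, 0, 0, 0, 0, 0, 0, 0, 0, 0, 0, 0, 0, 0, 0, 0]' --hand 9.12

```text
time_s: 16.6
ee_pos: [584.2, -204.8, 91.9]
ee_rot: [158.4, -11.0, 60.3]
force: [-0.5, 0.3, -0.6]
gripper_width: 91.0
gripper_force: 0.0
```

Request:
step_arm --plan '[0, 0, -2, 0, 0, 0, 0, 0, -3, 0, 0, 0, 0, 0, -3, 0, 0, 0, 0, 0, -2, 0, 0, 0, 0, 0, 0, 0, 0, 0]'

```text
time_s: 17.02
ee_pos: [544.5, -203.1, 188.1]
ee_rot: [158.0, -11.0, 60.3]
force: [0.5, 0.5, -0.2]
gripper_width: 91.2
gripper_force: 0.0
```

```bash
python3 st.py
```

```text
[  3.86  -1.18 110.62] -0.49 91.16138391356249 0.0 17.0167 F [ 0.4  0.5 -0.3] T [-0.12  0.29  0.02]
```

Run:
```python
from h import *
print(bed())
plan([pose([0,113,105],0),pose([0,113,42],0)+(2.2,)])
```

```text
(array([  3.86488026,  -1.18485901, 110.62327816]), np.float64(-0.48770191750767466))
[1.98, -1.14, 0.1, 0.002, 0.0, -0.098, 2.08, -0.94, 0.11, 0.002, 0.0, -0.097, 2.17, -0.74, 0.11, 0.002, 0.0, -0.098, 2.22, -0.52, 0.11, 0.002, 0.001, -0.097, 2.27, -0.3, 0.11, 0.002, 0.0, -0.098]
[0.0, 0.0, 2.1, 0.0, 0.0, 0.0, 0.0, 0.0, 2.1, 0.0, 0.0, 0.0, 0.0, 0.01, 2.1, 0.0, 0.0, 0.0]
8 end [576.4 -90.8 123.8]
```

Request:
step_arm --plan '[2.0, -1.1, 0, 0, 0, -0.098, 2.1, -0.9, 0, 0, 0, -0.098, 2.2, -0.7, 0, 0, 0, -0.098, 2.2, -0.5, 0, 0, 0, -0.098, 2.3, -0.3, 0, 0, 0, -0.098]' --hand 4.0

```text
time_s: 17.43
ee_pos: [548.5, -86.6, 181.1]
ee_rot: [156.0, 0.1, 86.5]
force: [0.1, 0.4, 0.2]
gripper_width: 60.7
gripper_force: 0.0
```

Request:
step_arm --plan '[0, 0, 0, 0, 0, 0, 0, 0, 0, 0, 0, 0, 0, 0, 0, 0, 0, 0, 0, 0, 0, 0, 0, 0]'

```text
time_s: 17.77
ee_pos: [548.8, -88.4, 181.8]
ee_rot: [155.9, 0.0, 86.1]
force: [0.4, 1.0, 0.4]
gripper_width: 40.4
gripper_force: 0.0
```

Run:
```python
from h import *
print(bed(),sensors.state()['gripper_width'])
plan([pose([0,113,42],0)+(2.2,)])
p=viewer.grab_frame('scene')
for k in('bar_grip','fork_fin'): print(k,[(np.round(a['location'],1).tolist(),round(a['score'],2)) for a in viewer.pinpoint(k,p)[:2]],proj(p,B(V,[0,60,41] if k[0]=='b' else [0,113.5,52])).round(1))
```

```text
(array([ -1.72137512, 113.48310524, 106.21326209]), np.float64(4.651011321751273e-05)) 40.41833711582281
[-0.01, 0.06, 2.14, 0.0, 0.0, 0.0, -0.02, 0.05, 2.14, 0.0, 0.0, 0.0, -0.01, 0.06, 2.14, 0.001, 0.001, 0.0]
3 end [576.4 -90.7 123.8]
bar_grip [([346.1, 236.1], 0.85)] [347.8 236.4]
fork_fin [([325.5, 219.1], 0.6)] [327.7 222.6]
```

Request:
step_arm --plan '[0, 0.16, 1.6, 0, 0, 0, 0, 0, 1.6, 0, 0, 0, 0, 0, 1.6, 0, 0, 0, 0, 0, 1.6, 0, 0, 0, 0, 0, 0, 0, 0, 0]'

```text
time_s: 18.33
ee_pos: [575.3, -90.0, 121.3]
ee_rot: [156.2, 0.0, 86.2]
force: [1.5, -0.1, -0.1]
gripper_width: 40.1
gripper_force: 0.0
```

Request:
step_arm --plan '[0, 0, 0, 0, 0, 0, 0, 0, 0, 0, 0, 0, 0, 0, 0, 0, 0, 0, 0, 0, 0, 0, 0, 0, 0, 0, 0, 0, 0, 0]' --hand 0.8 --newtons 20

```text
time_s: 18.75
ee_pos: [575.9, -89.8, 124.6]
ee_rot: [155.9, 0.1, 86.2]
force: [0.4, -2.4, -3.5]
gripper_width: 28.8
gripper_force: 20.0
```

```bash
python3 st.py
```

```text
[ -0.18 113.9   42.96] 0.0 28.79092533861103 19.997960741166025 18.75 F [-0.9 -2.3 -3.4] T [-0.47  0.49  0.03]
```

Request:
step_arm --plan '[0.8, 0, 0, 0, 0, 0, 0.8, 0, 0, 0, 0, 0, 0.8, 0, 0, 0, 0, 0, 0.8, 0, 0, 0, 0, 0, 0.6, 0, 0, 0, 0, 0]'

```text
time_s: 19.17
ee_pos: [578.5, -51.4, 124.6]
ee_rot: [155.9, 0.1, 86.2]
force: [-0.7, -2.8, -2.2]
gripper_width: 29.2
gripper_force: 20.0
```

```bash
python3 st.py
```

```text
[ -0.19 152.43  42.93] 0.0 29.217432527356372 19.99794490635395 19.1667 F [-1.3 -2.8 -1.8] T [-0.52  0.51  0.04]
```

Request:
step_arm --plan '[0.2, 0, 0, 0, 0, 0, 0.2, 0, 0, 0, 0, 0, 0.1, 0, 0, 0, 0, 0, 0, 0, 0, 0, 0, 0]'

```text
time_s: 19.5
ee_pos: [578.8, -47.7, 124.5]
ee_rot: [155.9, 0.2, 86.3]
force: [-2.8, -6.0, -0.7]
gripper_width: 28.5
gripper_force: 20.0
```

```bash
python3 st.py
```

```text
[ -0.17 156.15  42.83] 0.0 28.534789308311698 19.99688079537009 19.5 F [-2.4 -6.2  0.4] T [-1.41  0.57  0.02]
```

Stop felt. Release, retreat, verify.

Request:
step_arm --plan '[0, 0, 0, 0, 0, 0, 0, 0, 0, 0, 0, 0, 0, 0, 0, 0, 0, 0, 0, 0, 0, 0, 0, 0, 0, 0, -1.5, 0, 0, 0]' --hand 5.0

```text
time_s: 19.92
ee_pos: [572.3, -46.0, 136.0]
ee_rot: [156.1, 0.0, 86.2]
force: [-0.7, -1.2, -0.3]
gripper_width: 49.8
gripper_force: 0.0
```

Request:
step_arm --plan '[0, 0, -3.5, 0, 0, 0, 0, 0, -3.5, 0, 0, 0, 0, 0, -3.5, 0, 0, 0, 0, 0, -3.5, 0, 0, 0, 0, 0, -3.5, 0, 0, 0]'

```text
time_s: 20.33
ee_pos: [500.9, -41.1, 299.6]
ee_rot: [155.9, 0.0, 86.3]
force: [0.2, -0.2, 0.2]
gripper_width: 49.7
gripper_force: 0.0
```

Request:
step_arm --plan '[0, -3.5, 0, 0, 0, 0, 0, -3.5, 0, 0, 0, 0, 0, -3.5, 0, 0, 0, 0, 0, -3.5, 0, 0, 0, 0, 0, 0, 0, 0, 0, 0]'

```text
time_s: 20.75
ee_pos: [366.2, -31.9, 235.8]
ee_rot: [156.5, 0.0, 86.3]
force: [-0.1, 0.2, -0.2]
gripper_width: 49.9
gripper_force: 0.0
```

```bash
python3 st.py
python3 - <<'E'
from h import *
n=[]
for c in('top','scene'):
    p=viewer.grab_frame(c);im=cv2.cvtColor(p['img'],cv2.COLOR_RGB2BGR)
    x0,y0=(262,180) if c=='top' else (290,190)
    o=cv2.resize(im[y0:y0+130,x0:x0+130],None,fx=3,fy=3,interpolation=cv2.INTER_CUBIC)
    n.append(cv2.convertScaleAbs(o,alpha=1.4,beta=15))
    for k in('bar_grip','fork_fin'): print(c,k,[(np.round(a['location'],1).tolist(),round(a['score'],2)) for a in viewer.pinpoint(k,p)[:1]],proj(p,B(V,[0,60,41] if k[0]=='b' else [0,156,52])).round(1))
cv2.imwrite('pics/c6.png',np.hstack(n))
E
```

```text
[-149.65  157.68  231.21] 0.0 49.86884454814561 0.0 20.75 F [-0.2  0.2 -0.2] T [-0.09  0.32  0.07]
top bar_grip [([335.5, 223.7], 0.94)] [335.7 224.5]
top fork_fin [([283.1, 222.1], 0.82)] [283.9 223.6]
scene bar_grip [([345.8, 235.4], 0.89)] [347.8 236.4]
scene fork_fin [([312.1, 214.1], 0.55)] [314.  215.3]
```

View pics/c6.png

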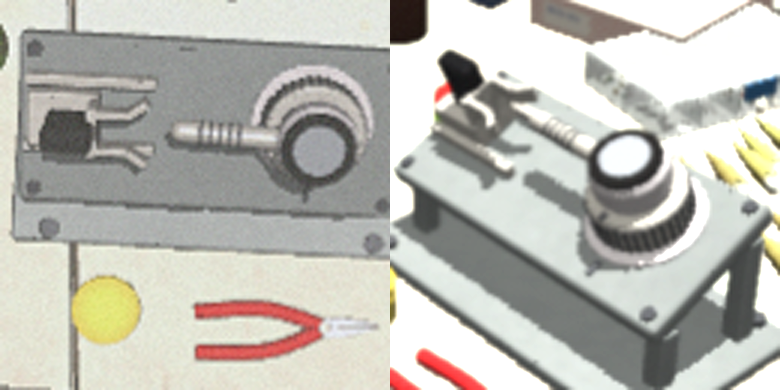

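```bash
python3 -c "
from h import *
print(env.job_done())"
```

```text
the job is handed in; nothing more can be done
None
```

The job is handed in (no verdict was returned): the bar was swung into line, the fork pushed home, the ring turned clockwise to its hard stop and the fork drawn fully back. The last pictures show the bar still pointing at the fork, the ring mark on the bed mark, and the yellow pot and pliers in place; the lime and white pots were not in view and were not checked again.

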